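# Put the check weights back after the balance check

## Robot

A 6-joint arm with a two-finger parallel gripper is mounted at the origin on a cart in front of the work surface, level with it; the furniture and walls round the work are solid. World frame = base frame: x ahead of the robot, y to its left, z up, the work surface at z = 0. Lengths are in m, angles in rad, forces in N, time in s.
With the tool pointing down it reaches from about 0.25 to 0.775 m from the base axis. Payload 4 kg.
Tool frame: the origin (TCP) lies midway between the tips of the shut fingers; the grasp point (between the pads) lies 19 mm behind it; y points along the fingers, x is the direction in which the jaws open and shut, and the axes are right-handed (so a half turn about y gives the same grasp; the last joint's range is limited). The gripper opens to 94 mm and grips with 3 to 60 N. Pads are 16 mm wide; open, the fingers measure 119 mm over their backs; the gripper's body (75 mm by 177 mm) begins 78 mm behind the grasp point.
Start: joints at [1.107, 0.087, 1.371, -0, 1.684, -0.103], TCP at [0.194, 0.515, 0.206] pointing down, gripper open.
Joint ranges: [-3.1, 3.1], [-0.76, 2.03], [0.27, 2.55], [-1.08, 4.22], [0.17, 2.65], [-2.57, 2.57]. Speed limits (rad/s): [2.79, 2.79, 3.14, 3.14, 3.14, 3.14].

## Interface

Orientations are given as [roll, pitch, yaw] about the fixed x, y, z axes, in that order (R = Rz(yaw) Ry(pitch) Rx(roll)).
In Python, from bench import robot gives the robot as it stands.
- The arm moves only by the shell command python3 -m creep 'ROWS'. ROWS is JSON, a list of rows, each a list of 7 numbers: the shift along the tool's x, y, z in mm, then the turn, a rotation vector about the tool's x, y, z in degrees, then the closure in counts, from 0 (fully open) to 255 (shut). A call has 1 to 5 rows; each row is the pose to reach, as a shift and turn from the pose commanded when the call began, along the tool's axes at that moment; what a row does not reach only later rows make up. A row lasts 1/8 s, in which the tool goes at most 62.5 mm and 10.7 degrees, less where a joint would pass 70% of its speed; a pose out of reach is approached as far as the arm can. A call with a gripper value outside its range is refused whole. The fingers move at their own pace and stop on an object; the grip force is fixed at half the most. Time passes only in rows, so rows that repeat a pose let the fingers close. It gives the time, the measured TCP pose, the force and the opening at its end, in the units of the state.
- robot.get_obs(): the state, without advancing time (a new reading comes with each control period).
- robot.snapshot(name): name is "side" or "top"; returns a dict with "color" (420x560x3 uint8, blue, green, red), "fx", "fy", "cx", "cy" (pixels), "world_from_camera" (4x4, takes a point from camera to world coordinates). Camera axes: x right, y down, z forward; pixel columns grow to the right and rows downward; lengths in m; the calibration is good to about 2 mm. A picture is of the moment at which its call begins. There is no depth.
- robot.close_job(): hands the job in, once; it reports no verdict.
Trained networks look in the newest picture that a camera, given by its name, has taken for a name from the list of things; names that differ only in an ending like _2 or _b are one class to them, and where a whole thing is asked for, a point or a joint stands for the part that bears it (a point fixed in the world has none). Each returns a list of dicts, best first, with "p" (0 to 1); they miss things now and then, are a little off and sometimes report something else, mostly with a low value. They report only what shows in the picture. A call takes as long as a camera call. They do not tell look-alikes from the thing itself.
- robot.spot_in(name, camera): "point" ([x, y, z] in m, in world coordinates, good to about 4 mm: the middle of the surface that is visible of it).
- robot.landmark_of(name, camera): "point" ([x, y, z] in m, in world coordinates, good to about 4 mm: a listed point, or the origin of a listed thing).
The state is a dict: "time": time; "joint_positions": joint angles; "qvel": joint speeds; "joint_torque": joint torques, N m; "tool_pos": TCP position; "ee_rot": TCP orientation; "wrist_force": force on the tool from outside, world axes, zero at the start; "wrist_torque": the same for the moment, N m; "width": finger opening in m.
Only numpy, scipy, OpenCV 4.12 (cv2) and the standard library are available. Lean on these libraries where they do the work, as an engineer would, in place of code of your own. Each camera call takes 0.05 s, during which the arm holds its last target.

## Task

The balance check is done and the four brass check weights still stand in two small stacks on the balance pan. Take the stacks apart and put every weight back into the storage pot of its own size - the largest weight into the largest pot, and so on down to the smallest - lying flat on the blue felt. Set each one down gently, never drop it, and leave the pink culture dish beside the pots where it is.

Things in the scene. Friction and masses are not known exactly. Their poses are not given: they have to be found in the camera images.
- weight_500_mid (a point): centre (half-way up, 11 mm above its underside) of the largest check weight: a flat yellow brass disc with a darker top inside a bright rim, of 62 mm diameter, 22 mm high, 500 g, with plain straight sides (the groove round it is shallow). z is its axis, up. At the start it stands flat on the balance pan and carries one of the two small weights (which one varies).
- weight_200_mid (a point): centre (half-way up, 11 mm above its underside) of the second largest check weight: a flat yellow brass disc with a darker top inside a bright rim, of 50 mm diameter, 22 mm high, 200 g, with plain straight sides (the groove round it is shallow). z is its axis, up. At the start it stands flat on the balance pan and carries one of the two small weights (which one varies).
- weight_100_mid (a point): centre (half-way up, 10 mm above its underside) of the second smallest check weight: a flat yellow brass disc with a darker top inside a bright rim, of 36 mm diameter, 20 mm high, 100 g, with plain straight sides (the groove round it is shallow). z is its axis, up. At the start it lies flat on top of one of the two big weights (which one varies), within a few mm of its middle.
- weight_50_mid (a point): centre (half-way up, 10 mm above its underside) of the smallest check weight: a flat yellow brass disc with a darker top inside a bright rim, of 24 mm diameter, 20 mm high, 50 g, with plain straight sides (the groove round it is shallow). z is its axis, up. At the start it lies flat on top of one of the two big weights (which one varies), within a few mm of its middle.
- pot_500_floor (a point): centre of the flat blue felt floor of the largest storage pot, made for the 62 mm weight: a low round grey cup fixed to the desk. The floor is 5 mm above the desk and 73 mm across; the wall flares by 3 mm all round to its rim, 13 mm above the desk (8 mm above the felt); outside diameter 87 mm at the rim. z up. The seated weight stands 14 mm proud of the rim.
- pot_200_floor (a point): centre of the flat blue felt floor of the second largest storage pot, made for the 50 mm weight: a low round grey cup fixed to the desk. The floor is 5 mm above the desk and 61 mm across; the wall flares by 3 mm all round to its rim, 13 mm above the desk (8 mm above the felt); outside diameter 75 mm at the rim. z up. The seated weight stands 14 mm proud of the rim.
- pot_100_floor (a point): centre of the flat blue felt floor of the second smallest storage pot, made for the 36 mm weight: a low round grey cup fixed to the desk. The floor is 5 mm above the desk and 47 mm across; the wall flares by 3 mm all round to its rim, 13 mm above the desk (8 mm above the felt); outside diameter 61 mm at the rim. z up. The seated weight stands 12 mm proud of the rim.
- pot_50_floor (a point): centre of the flat blue felt floor of the smallest storage pot, made for the 24 mm weight: a low round grey cup fixed to the desk. The floor is 5 mm above the desk and 35 mm across; the wall flares by 3 mm all round to its rim, 13 mm above the desk (8 mm above the felt); outside diameter 49 mm at the rim. z up. The seated weight stands 12 mm proud of the rim.
- balance: white balance, fixed; origin on the desk under the middle of the pan, x from the display (robot's side) to the back. Dark pan 150 (x) by 160 mm (y), rigid, flat top 60 mm above the desk. Housing 170 mm wide, from 135 mm before to 98 mm behind the origin, no higher than the pan. The stacks stand 42 mm to either side of the origin along y and within 12 mm of it along x, with free room before and behind each.
- culture_dish: closed culture dish with pink agar, 58 mm diameter, 15 mm high, loose on the desk behind the pots; origin at the centre of its underside. Not to be moved.
Not all that is in view belongs to the job. Leave any purple look-alike of the part that bears weight_200_mid alone.

How it is judged:
At the end, for the whole second after the job is handed in: Each weight is in the pot of its own size: its centre within 8 mm of the pot's centre seen from above, its underside within 2.5 mm of the felt, level within 0.1 rad, at rest and released (horizontal distance between weight_500_mid and pot_500_floor below 0.008 m and z of weight_500_mid in the frame of pot_500_floor below 0.0135 m and angle between each of weight_500_mid, weight_200_mid, weight_100_mid, weight_50_mid's own z axis and vertical below 0.1 rad and linear speed of each of weight_500, weight_200, weight_100, weight_50 below 0.02 m/s and horizontal distance between weight_200_mid and pot_200_floor below 0.008 m and z of weight_200_mid in the frame of pot_200_floor below 0.0135 m and horizontal distance between weight_100_mid and pot_100_floor below 0.008 m and z of weight_100_mid in the frame of pot_100_floor below 0.0125 m and horizontal distance between weight_50_mid and pot_50_floor below 0.008 m and z of weight_50_mid in the frame of pot_50_floor below 0.0125 m); the robot touches nothing.
It fails at once if the 62 mm weight is dropped or thrown (touching nothing while faster than 0.5 m/s, a fall of about 13 mm) (linear speed of weight_500 above 0.5 m/s and contact force between weight_500 and anything else below 0.01 N).
It fails at once if the 50 mm weight is dropped or thrown (touching nothing while faster than 0.5 m/s, a fall of about 13 mm) (linear speed of weight_200 above 0.5 m/s and contact force between weight_200 and anything else below 0.01 N).
It fails at once if the 36 mm weight is dropped or thrown (touching nothing while faster than 0.5 m/s, a fall of about 13 mm) (linear speed of weight_100 above 0.5 m/s and contact force between weight_100 and anything else below 0.01 N).
It fails at once if the 24 mm weight is dropped or thrown (touching nothing while faster than 0.5 m/s, a fall of about 13 mm) (linear speed of weight_50 above 0.5 m/s and contact force between weight_50 and anything else below 0.01 N).
It fails at once if the pink culture dish is shifted by more than 15 mm (distance of culture_dish from where it was at the start of the episode above 0.015 m).
It also fails if it takes over 104 s, if anything falls off the work surface, if the arm or the gripper's body presses on something with over 40 N, if the wrist force passes 120 N, or if a joint passes its speed limit or range.

## Working session

There is one attempt and no reset: what is moved stays moved. The work goes in short steps, Python scripts to look and compute and a shell command to move; the robot and the scene stay as the last step left them, time stands still between calls to the robot, and variables do not carry over. Pictures are saved under pics/ and viewed, and the job is handed in when it is done.

```bash
ls; mkdir -p pics; python3 - <<'E'
from bench import robot
import cv2
o=robot.get_obs()
for k,v in o.items(): print(k,v)
for n in("side","top"):
    s=robot.snapshot(n); cv2.imwrite(f"pics/{n}0.png",s["color"]); print(n,s["fx"],s["fy"],s["cx"],s["cy"]); print(s["world_from_camera"])
E
```

```text
pics
time 0.0
joint_positions [ 1.10692560e+00  8.79003710e-02  1.37222456e+00 -2.82196758e-05
  1.68361827e+00 -1.03099884e-01]
qvel [-2.49192958e-04  7.71592089e-04  1.00159997e-03  3.59763328e-04
 -2.82849997e-04  6.07282859e-05]
joint_torque [ 2.60806519e-04 -3.40192902e+01 -3.02424932e+01  7.16249761e-02
  3.33456905e-02 -1.55718053e-04]
tool_pos [0.19391304 0.51409288 0.20434912]
ee_rot [-1.5706029   0.00214201  1.21002255]
wrist_force [-0.2702842   0.06308742  0.40607715]
wrist_torque [0.02711855 0.02403043 0.06937086]
width 0.09383569776370795
side 452.8015967463325 452.8015967463325 278.9087024735718 213.49992228885452
[[ 0.96328911 -0.11854069  0.24087796  0.20086905]
 [-0.26797352 -0.47888871  0.83597595 -1.06599618]
 [ 0.01625657 -0.86983545 -0.49307405  0.70226879]
 [ 0.          0.          0.          1.        ]]
top 449.7536737908829 449.7536737908829 277.7094236246321 208.00414168984688
[[ 0.00607185 -0.98850955  0.15103644  0.36399055]
 [-0.99981292 -0.00877502 -0.01723741  0.01951221]
 [ 0.01836469 -0.15090352 -0.9883779   1.13048921]
 [ 0.          0.          0.          1.        ]]
```

View pics/side0.png

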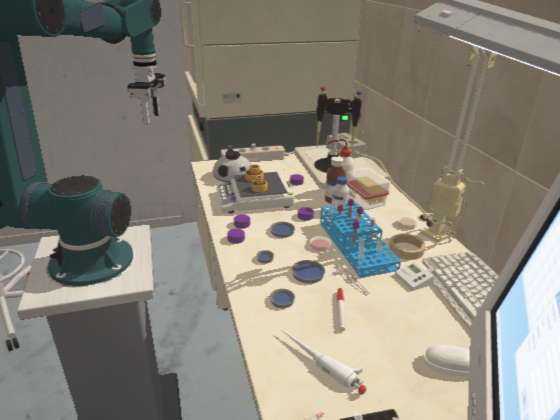

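View pics/top0.png

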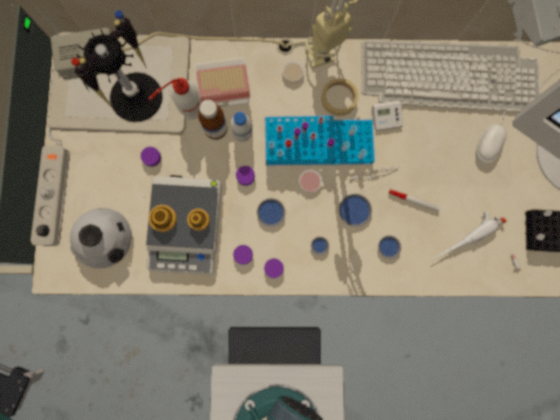

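```bash
python3 - <<'E'
from bench import robot
import numpy as np
for c in("top","side"):
  for n in ["weight_500_mid","weight_200_mid","weight_100_mid","weight_50_mid","pot_500_floor","pot_200_floor","pot_100_floor","pot_50_floor","balance","culture_dish"]:
    print(c,n,[(round(d["p"],2),np.round(d["point"],4).tolist()) for d in robot.landmark_of(n,c)])
print(robot.get_obs()["time"])
E
```

```text
top weight_500_mid [(0.86, [0.4957, 0.2773, 0.0716]), (0.71, [0.5248, 0.0205, 0.0058])]
top weight_200_mid [(0.89, [0.6197, 0.0828, 0.0142]), (0.82, [0.6727, 0.3275, 0.0104]), (0.8, [0.4942, 0.1892, 0.0705]), (0.8, [0.4203, 0.0911, 0.0105]), (0.61, [0.3868, 0.0091, 0.0096])]
top weight_100_mid [(0.74, [0.503, 0.2742, 0.0901]), (0.23, [0.5093, 0.2272, 0.0012])]
top weight_50_mid [(0.45, [0.4969, 0.1918, 0.0873])]
top pot_500_floor [(0.72, [0.5312, -0.1907, 0.0089])]
top pot_200_floor [(0.62, [0.5199, 0.0166, 0.0047])]
top pot_100_floor [(0.64, [0.44, -0.2785, 0.0057])]
top pot_50_floor [(0.84, [0.4425, -0.1037, 0.0027])]
top balance [(0.94, [0.5101, 0.2298, 0.0016])]
top culture_dish [(0.77, [0.6114, -0.0815, 0.0008]), (0.51, [0.4966, 0.1938, 0.0914])]
side weight_500_mid [(0.7, [0.4969, 0.2736, 0.074])]
side weight_200_mid [(0.71, [0.418, 0.0876, 0.0126]), (0.61, [0.3834, 0.0068, 0.0107]), (0.51, [0.6201, 0.0855, 0.0122])]
side weight_100_mid [(0.58, [0.4966, 0.2761, 0.0935])]
side weight_50_mid [(0.61, [0.4941, 0.1907, 0.0918]), (0.61, [0.4997, 0.275, 0.0908])]
side pot_500_floor [(0.58, [0.5337, -0.1919, 0.0049])]
side pot_200_floor [(0.88, [0.5233, 0.0186, 0.0048]), (0.74, [0.6038, -0.0812, -0.0022])]
side pot_100_floor [(0.69, [0.4389, -0.2782, 0.0092])]
side pot_50_floor [(0.66, [0.4422, -0.0996, 0.004])]
side balance [(0.76, [0.5057, 0.2317, 0.003])]
side culture_dish [(0.5, [0.6064, -0.079, -0.003])]
1.1
```

```bash
python3 - <<'E'
import cv2,numpy as np
t=cv2.imread("pics/top0.png"); s=cv2.imread("pics/side0.png")
a=cv2.resize(t[170:280,130:240],(600,600),interpolation=cv2.INTER_CUBIC)
cv2.imwrite("pics/c1.png",a)
b=cv2.resize(t[180:270,240:410],(800,424),interpolation=cv2.INTER_CUBIC)
cv2.imwrite("pics/c2.png",b)
cv2.imwrite("pics/c3.png",cv2.resize(s[150:220,215:305],(720,560),interpolation=cv2.INTER_CUBIC))
E
```

```text
(no output)
```

View pics/c1.png

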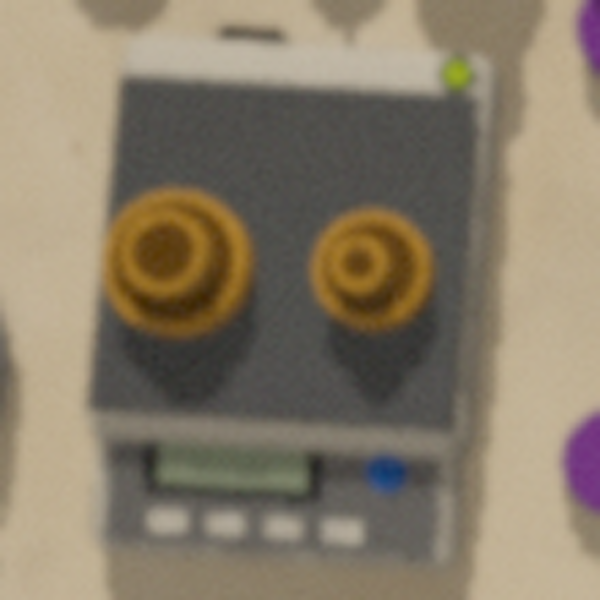

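View pics/c2.png

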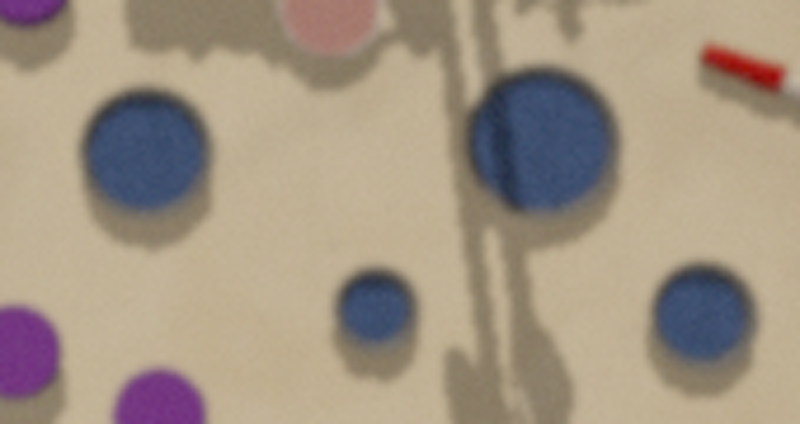

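View pics/c3.png

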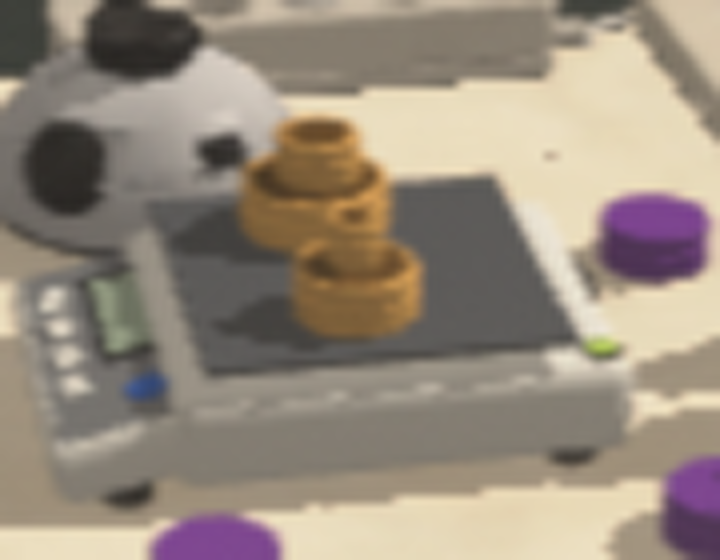

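```bash
cat > h.py <<'E'
import cv2,numpy as np
from scipy.optimize import minimize
def proj(s,P):
    M=np.linalg.inv(s["world_from_camera"]); c=(M[:3,:3]@np.asarray(P).T).T+M[:3,3]
    return np.c_[s["fx"]*c[:,0]/c[:,2]+s["cx"],s["fy"]*c[:,1]/c[:,2]+s["cy"]]
def unproj(s,u,v,z):
    W=np.asarray(s["world_from_camera"]); d=W[:3,:3]@np.array([(u-s["cx"])/s["fx"],(v-s["cy"])/s["fy"],1]); o=W[:3,3]
    return o+d*(z-o[2])/d[2]
A=np.linspace(0,2*np.pi,60,endpoint=False)
def circ(x,y,z,r): return np.c_[x+r*np.cos(A),y+r*np.sin(A),z+0*A]
def sil(s,discs,shape,K=8):
    m=np.zeros((shape[0],shape[1]),np.uint8)
    for (x,y,z0,z1,r) in discs:
        p=proj(s,np.r_[circ(x,y,z0,r),circ(x,y,z1,r)]).astype(np.float32)
        h=cv2.convexHull(p)
        cv2.fillConvexPoly(m,np.round(h*256).astype(np.int32),255,cv2.LINE_AA,8)
    return m/255.
def fit(s,mask,x0,mk,box):
    u0,v0,u1,v1=box
    def f(x):
        return np.sum((sil(s,mk(x),mask.shape)-mask)[v0:v1,u0:u1]**2)
    r=minimize(f,x0,method="Nelder-Mead",options=dict(initial_simplex=np.array([x0]+[np.array(x0)+.006*e for e in np.eye(len(x0))]),xatol=1e-4,fatol=1e-3))
    return r.x,r.fun,sil(s,mk(r.x),mask.shape)[v0:v1,u0:u1].sum(),mask[v0:v1,u0:u1].sum()
def box(s,x,y,z,m=18):
    u,v=proj(s,[[x,y,z]])[0]; return int(u-m-8),int(v-m-8),int(u+m+8),int(v+m+8)
def brass(img):
    h=cv2.cvtColor(img,cv2.COLOR_BGR2HSV).astype(int); return ((h[...,0]>8)&(h[...,0]<28)&(h[...,1]>130)).astype(float)
def blue(img):
    h=cv2.cvtColor(img,cv2.COLOR_BGR2HSV).astype(int); return ((h[...,0]>100)&(h[...,0]<125)&(h[...,1]>90)).astype(float)
E
python3 - <<'E'
from bench import robot
from h import *
for cn in("top","side"):
    s=robot.snapshot(cn); im=s["color"]
    br,bl=brass(im),blue(im)
    for n,x,y,r,rt in (("500",.496,.275,.031,.018),("200",.495,.19,.025,.012)):
        b=box(s,x,y,.08,16 if cn=="top" else 2)
        if cn=="top":
            q=fit(s,br,[x,y],lambda p:[(p[0],p[1],.06,.082,r)],b); print(cn,n,np.round(q[0],4),q[1:])
            # dark top
            h=cv2.cvtColor(im,cv2.COLOR_BGR2HSV)[...,2].astype(float)
            c=proj(s,[[x,y,.102]])[0]
            u0,v0=int(c[0])-5,int(c[1])-5
            w=h[v0:v0+11,u0:u0+11]; print(np.round(w).astype(int))
            print(u0,v0)
    for n,x,y,r in (("500",.532,-.191,.0365),("200",.521,.018,.0305),("100",.44,-.278,.0235),("50",.442,-.102,.0175)):
        q=fit(s,bl,[x,y],lambda p:[(p[0],p[1],.005,.005,r)],box(s,x,y,.005,12)); print(cn,"pot",n,np.round(q[0],4),q[1:])
    print(cn,"dish px",proj(s,[[.611,-.0815,.015]]))
E
```

```text
top 500 [0.4996 0.2734] (np.float64(51.69680891964629), np.float64(657.9490196078432), np.float64(590.0))
[[150 154 145 124 114 102  97  95  98 107 118]
 [151 147 127 109  97  94  96  91  96  97 105]
 [150 140 112 100  99  92  96  96  94  92  99]
 [151 134 108  93  95  94  96  97  94  93  96]
 [150 131 105  92  96  92  94  95  95  95  95]
 [151 135 108  98  93  92  95  94  94  93 101]
 [154 146 117 102  93  93  91  94  93  95 104]
 [149 154 136 110  98  96  96  95  99 104 114]
 [138 155 151 134 119 108  99 102 111 121 133]
 [124 142 151 148 141 128 122 128 136 142 143]
 [107 123 134 147 148 142 143 145 146 144 139]]
153 212
top 200 [0.4964 0.1894] (np.float64(80.30472895040369), np.float64(432.15686274509807), np.float64(425.0))
[[156 150 145 144 142 142 143 143 131 115 107]
 [156 151 151 155 149 148 150 156 152 138 118]
 [151 154 160 154 140 131 137 148 157 153 134]
 [148 160 157 141 117 112 112 128 150 158 142]
 [146 160 149 126 104  97 102 115 140 159 147]
 [144 155 147 121 102  96  98 112 135 156 150]
 [144 156 150 126 108 102 104 116 135 152 139]
 [133 151 156 146 130 120 124 13
[... 352 characters left out ...]
5490196078431), np.float64(371.0))
top pot 100 [ 0.4423 -0.2784] (np.float64(91.13673202614379), np.float64(310.5098039215686), np.float64(206.0))
top pot 50 [ 0.4444 -0.1062] (np.float64(61.20565936178392), np.float64(179.26666666666668), np.float64(107.0))
top dish px [[310.01848935 178.47416023]]
side pot 500 [ 0.4743 -0.02  ] (np.float64(0.0), np.float64(0.0), np.float64(0.0))
side pot 200 [0.556  0.2167] (np.float64(0.0), np.float64(0.0), np.float64(0.0))
side pot 100 [ 0.4921 -0.1711] (np.float64(0.0), np.float64(0.0), np.float64(0.0))
side pot 50 [ 0.4487 -0.0877] (np.float64(88.27280276816609), np.float64(96.25490196078431), np.float64(0.0))
side dish px [[322.03922924 241.41817813]]
```

```bash
python3 - <<'E'
from bench import robot
from h import *
D={}
for cn in("top","side"):
    s=robot.snapshot(cn); im=s["color"]
    print(cn,"w100",unproj(s,159.8,216.2,.102),"w50",unproj(s,195.3,217.7,.102)) if cn=="top" else 0
    B,G,R=[im[...,i].astype(int) for i in range(3)]
    bl=((B-R)>8).astype(float)
    vis=im.copy(); 
    for n,x,y,r in (("500",.532,-.192,.0365),("200",.523,.018,.0305),("100",.441,-.278,.0235),("50",.443,-.103,.0175)):
        b=box(s,x,y,.005,4 if n=="50" else 12); 
        q=fit(s,bl,[x,y],lambda p:[(p[0],p[1],.005,.005,r)],b); print(cn,"pot",n,np.round(q[0],4),q[1:])
        m=bl[b[1]:b[3],b[0]:b[2]]; vv,uu=np.nonzero(m); print("  centroid",unproj(s,uu.mean()+b[0],vv.mean()+b[1],.005).round(4))
        D[cn,n]=q[0]
    vis=cv2.resize(vis,None,fx=4,fy=4,interpolation=cv2.INTER_CUBIC)
    for (c,n),q in D.items():
        if c!=cn: continue
        ri={"500":.0395,"200":.0335,"100":.0265,"50":.0205}[n]
        for z,r,col in((.005,ri-.003,(0,255,255)),(.013,ri+.004,(0,255,0))):
            cv2.polylines(vis,[np.round(4*proj(s,circ(*q,z,r))+1.5).astype(int)],True,col,1)
    if cn=="top":
        for x,y,z,r in((.4996,.2734,.082,.031),(.4964,.1894,.082,.025)):
            cv2.polylines(vis,[np.round(4*proj(s,circ(x,y,z,r))+1.5).astype(int)],True,(0,255,0),1)
        cv2.imwrite("pics/v1.png",vis[740:1060,980:1640]); cv2.imwrite("pics/v2.png",cv2.resize(vis[780:960,580:860],(800,514)))
    else: cv2.imwrite("pics/v3.png",vis[820:1260,1000:1320])
E
```

```text
top w100 [0.49971665 0.27222754 0.102     ] w50 [0.49693331 0.19086382 0.102     ]
top pot 500 [ 0.5332 -0.1948] (np.float64(28.893041138023836), np.float64(695.843137254902), np.float64(654.0))
  centroid [ 0.5328 -0.195   0.005 ]
top pot 200 [0.5247 0.0177] (np.float64(26.038292964244523), np.float64(500.3137254901961), np.float64(460.0))
  centroid [0.5252 0.0179 0.005 ]
top pot 100 [ 0.4398 -0.2787] (np.float64(22.99351018838908), np.float64(310.87450980392157), np.float64(276.0))
  centroid [ 0.4401 -0.2788  0.005 ]
top pot 50 [ 0.4427 -0.105 ] (np.float64(19.22751249519416), np.float64(181.98823529411766), np.float64(154.0))
  centroid [ 0.4423 -0.1049  0.005 ]
side pot 500 [ 0.5332 -0.1885] (np.float64(65.97883890811227), np.float64(432.0901960784314), np.float64(351.0))
  centroid [ 0.5331 -0.1905  0.005 ]
side pot 200 [0.526  0.0248] (np.float64(50.04607458669743), np.float64(207.30588235294118), np.float64(159.0))
  centroid [0.5284 0.0285 0.005 ]
side pot 100 [ 0.44   -0.2729] (np.float64(50.74511341791619), np.float64(238.28235294117644), np.float64(175.0))
  centroid [ 0.4401 -0.2741  0.005 ]
side pot 50 [ 0.4415 -0.0989] (np.float64(30.602229911572472), np.float64(99.25882352941176), np.float64(61.0))
  centroid [ 0.4418 -0.0991  0.005 ]
```

View pics/v1.png

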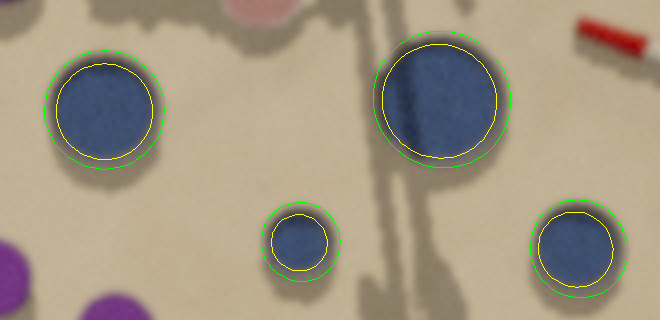

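View pics/v2.png

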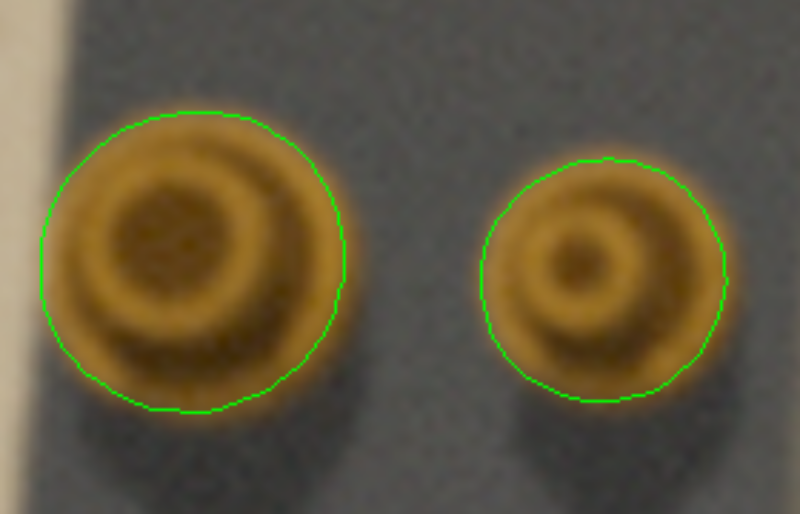

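View pics/v3.png

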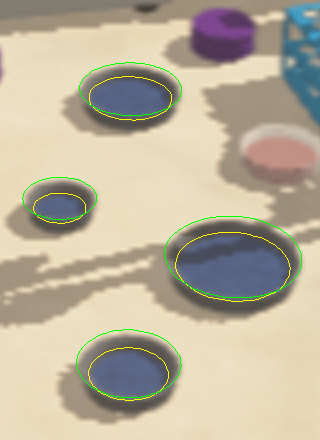

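```bash
cat > g.py <<'E'
import sys,numpy as np
from bench import robot
from scipy.spatial.transform import Rotation as Ro
o=robot.get_obs(); R=Ro.from_euler("xyz",o["ee_rot"])
x,y,z,yaw=map(float,sys.argv[1:5])
T=Ro.from_euler("xyz",[-np.pi/2,0,np.radians(yaw)])
print("t",round(o["time"],2),"pos",np.round(o["tool_pos"]*1e3,1),"rpy",np.round(np.degrees(o["ee_rot"]),2),"F",np.round(o["wrist_force"],1),"w",round(o["width"]*1e3,1))
print("shift mm",np.round(R.inv().apply(np.array([x,y,z])-o["tool_pos"]*1e3),1),"turn",np.round((R.inv()*T).as_rotvec(degrees=True),2))
E
python3 g.py 497 191 204 0
```

```text
t 1.3 pos [194.2 514.6 205.5] rpy [-9.000e+01 -1.000e-02  6.933e+01] F [ 0.1  0.1 -0.6] w 94.0
shift mm [-195.9    1.5 -397.6] turn [-0.000e+00  6.933e+01  1.000e-02]
```

```bash
python3 -m creep '[[-196,0,-398,0,69.3,0,119],[-196,0,-398,0,69.3,0,119],[-196,0,-398,0,69.3,0,119],[-196,0,-398,0,69.3,0,119],[-196,0,-398,0,69.3,0,119]]'; python3 g.py 497 191 130 0
```

```text
time: 1.92
tool_pos: [0.4089, 0.2849, 0.2058]
ee_rot: [-1.57, -0.001, 0.266]
wrist_force: [0.2, 1.1, 0.5]
width: 0.0511
t 1.93 pos [408.9 284.9 205.8] rpy [-8.998e+01 -6.000e-02  1.527e+01] F [0.2 1.1 0.5] w 51.1
shift mm [  60.2   75.8 -113.8] turn [-0.03 15.27  0.05]
```

```bash
python3 -m creep '[[60,0,-114,0,15.3,0,119],[60,0,-114,0,15.3,0,119],[60,60,-114,0,15.3,0,119],[60,76,-114,0,15.3,0,119],[60,76,-114,0,15.3,0,119]]'; python3 g.py 497 191 93 0; python3 - <<'E'
from bench import robot
import cv2
for n in("side","top"):
    s=robot.snapshot(n)["color"]
    a=s[110:230,180:320] if n=="side" else s[150:290,110:260]
    cv2.imwrite(f"pics/a_{n}.png",cv2.resize(a,None,fx=5,fy=4.2 if n=="top" else 5,interpolation=cv2.INTER_CUBIC))
E
```

```text
time: 2.55
tool_pos: [0.4951, 0.1931, 0.1285]
ee_rot: [-1.571, 0.003, 0.006]
wrist_force: [-0.0, -0.5, 0.6]
width: 0.0499
t 2.55 pos [495.1 193.1 128.5] rpy [-90.03   0.17   0.36] F [-0.  -0.5  0.6] w 49.9
shift mm [ 2.  35.5 -2.1] turn [ 0.03  0.36 -0.17]
```

View pics/a_side.png

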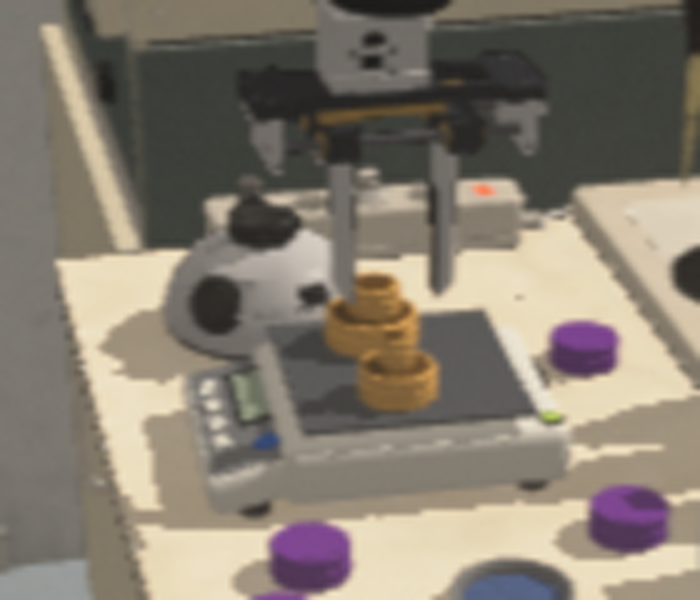

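View pics/a_top.png

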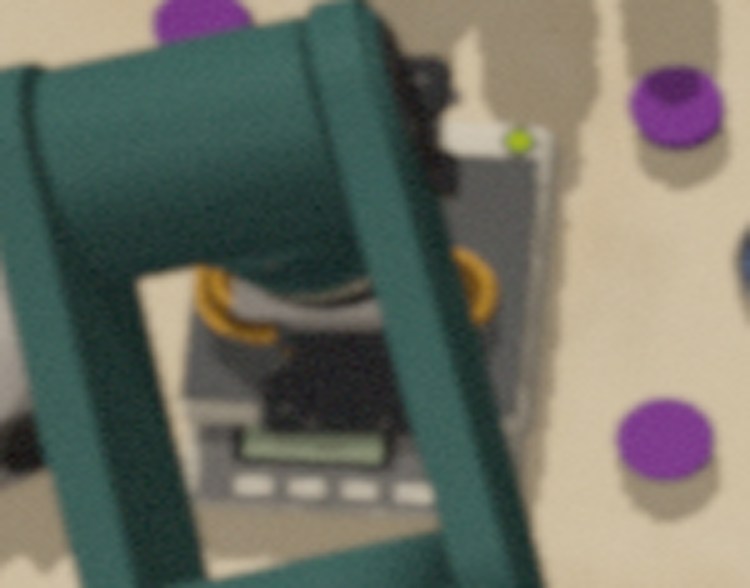

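```bash
python3 -m creep '[[1,18,-1.5,0,0.3,0,119],[2,35,-1.5,0,0.3,0,119],[2,35,-1.5,0,0.3,0,119]]'; python3 g.py 497 191 93 0;
```

```text
time: 3.02
tool_pos: [0.4966, 0.1911, 0.0921]
ee_rot: [-1.572, 0.004, 0.001]
wrist_force: [1.4, -0.3, 0.2]
width: 0.0501
t 3.02 pos [496.6 191.1  92.1] rpy [-9.006e+01  2.500e-01  3.000e-02] F [ 1.4 -0.3  0.2] w 50.1
shift mm [ 0.4 -0.9 -0.1] turn [ 0.06  0.03 -0.25]
```

```bash
python3 -m creep '[[0,0,0,0,0,0,150],[0,0,0,0,0,0,255],[0,0,0,0,0,0,255],[0,0,0,0,0,0,255]]'; python3 g.py 497 191 130 0;
```

```text
time: 3.52
tool_pos: [0.4985, 0.1914, 0.0951]
ee_rot: [-1.57, -0.001, 0.0]
wrist_force: [-0.6, 0.2, 1.9]
width: 0.0227
t 3.52 pos [498.5 191.4  95.1] rpy [-8.998e+01 -5.000e-02  1.000e-02] F [-0.6  0.2  1.9] w 22.7
shift mm [ -1.5 -34.9  -0.4] turn [-0.02  0.01  0.05]
```

```bash
python3 -m creep '[[0,0,0,0,0,0,255],[0,-3,0,0,0,0,255],[0,-10,0,0,0,0,255],[0,-35,0,0,0,0,255]]'; cat > look.py <<'E'
import sys,cv2
from bench import robot
n,out=sys.argv[1],sys.argv[2]; x0,y0,x1,y1=map(int,sys.argv[3:7])
s=robot.snapshot(n)["color"][y0:y1,x0:x1]; k=min(800/s.shape[1],600/s.shape[0])
cv2.imwrite("pics/"+out,cv2.resize(s,None,fx=k,fy=k,interpolation=cv2.INTER_CUBIC))
E
python3 look.py side b1.png 200 100 320 190; python3 g.py 442.5 -104 130 0;
```

```text
time: 4.03
tool_pos: [0.497, 0.191, 0.1282]
ee_rot: [-1.572, 0.004, 0.0]
wrist_force: [0.5, -0.3, -0.8]
width: 0.0228
t 4.08 pos [499.7 191.8 133.4] rpy [-8.992e+01 -2.700e-01  2.000e-02] F [1.7 0.1 2.5] w 23.0
shift mm [ -57.3    2.8 -295.8] turn [-0.08  0.02  0.27]
```

View pics/b1.png

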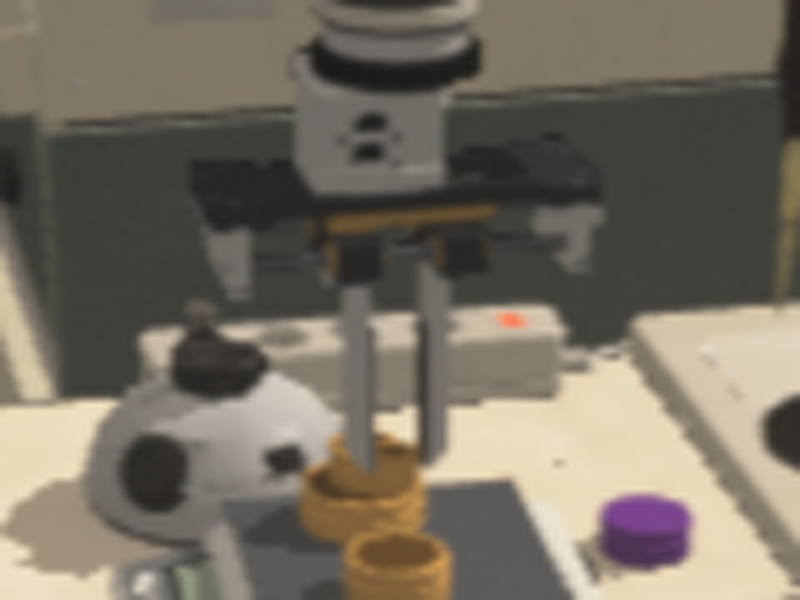

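```bash
python3 -m creep '[[-8,0,-40,0,0,0,255],[-20,0,-100,0,0,0,255],[-32,0,-160,0,0,0,255],[-44,0,-220,0,0,0,255],[-52,10,-265,0,0,0,255]]'; python3 -m creep '[[-4,25,-22,0,0,0,255],[-5,50,-30,0,0,0,255],[-5,75,-30,0,0,0,255],[-5,85,-30,0,0,0,255],[-5,85,-30,0,0,0,255]]';  python3 g.py 442.5 -104 30 0
```

```text
time: 4.7
tool_pos: [0.4464, -0.076, 0.1204]
ee_rot: [-1.572, -0.003, -0.001]
wrist_force: [0.3, 0.2, -0.1]
width: 0.0227
time: 5.32
tool_pos: [0.441, -0.1034, 0.0341]
ee_rot: [-1.57, 0.001, 0.0]
wrist_force: [0.6, 0.1, -0.9]
width: 0.0225
t 5.33 pos [ 441.  -103.4   34.1] rpy [-8.997e+01  5.000e-02  3.000e-02] F [ 0.6  0.1 -0.9] w 22.5
shift mm [ 1.5  4.1 -0.6] turn [-0.03  0.03 -0.05]
```

```bash
python3 -m creep '[[1.5,4,0,0,0,0,255],[1.5,10,0,0,0,0,255],[1.5,10,0,0,0,0,255]]';  python3 g.py 442.5 -104 17 0; python3 look.py side b2.png 220 200 320 275;python3 look.py top b3.png 270 200 370 275;python3 g.py 442.5 -104 17 0
```

```text
time: 5.7
tool_pos: [0.4426, -0.1035, 0.0243]
ee_rot: [-1.571, 0.0, 0.001]
wrist_force: [0.2, -0.9, -0.0]
width: 0.0225
t 5.7 pos [ 442.6 -103.5   24.3] rpy [-8.999e+01  3.000e-02  3.000e-02] F [ 0.2 -0.9 -0. ] w 22.5
shift mm [-0.1  7.3 -0.5] turn [-0.01  0.03 -0.03]
t 5.8 pos [ 442.9 -103.6   24.6] rpy [-9.e+01 -1.e-02  2.e-02] F [ 0.3 -0.7 -0.7] w 22.7
shift mm [-0.4  7.6 -0.4] turn [-0.    0.02  0.01]
```

View pics/b2.png

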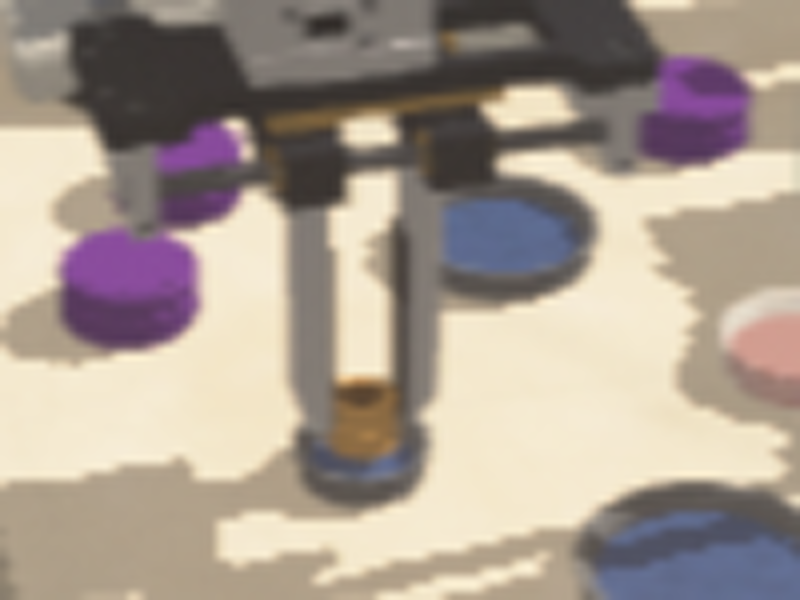

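View pics/b3.png

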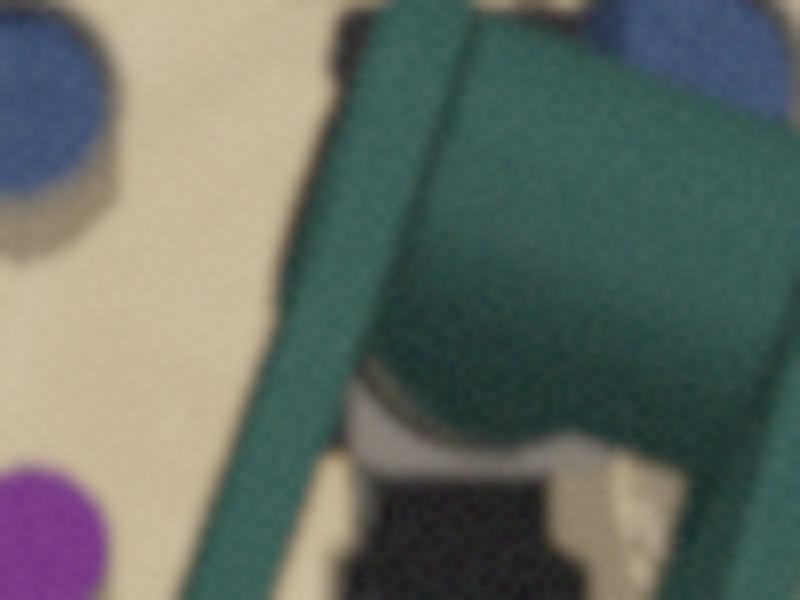

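```bash
python3 -m creep '[[0,3,0,0,0,0,255],[0,5,0,0,0,0,255],[0,5,0,0,0,0,255]]'; python3 -m creep '[[0,1,0,0,0,0,255],[0,1,0,0,0,0,255]]';python3 -m creep '[[0,1,0,0,0,0,255],[0,1,0,0,0,0,255]]'
```

```text
time: 6.18
tool_pos: [0.4426, -0.1036, 0.0192]
ee_rot: [-1.571, 0.001, 0.0]
wrist_force: [0.1, -0.4, -0.7]
width: 0.0225
time: 6.42
tool_pos: [0.4427, -0.1037, 0.0184]
ee_rot: [-1.571, 0.0, 0.0]
wrist_force: [0.6, 0.3, -0.9]
width: 0.0229
time: 6.68
tool_pos: [0.4429, -0.1037, 0.018]
ee_rot: [-1.571, -0.0, 0.0]
wrist_force: [-1.3, 0.4, 2.8]
width: 0.0229
```

```bash
python3 -m creep '[[0,1,0,0,0,0,255],[0,1,0,0,0,0,255]]'; python3 look.py side b4.png 240 220 300 275
```

```text
time: 6.92
tool_pos: [0.443, -0.1037, 0.018]
ee_rot: [-1.571, -0.0, 0.0]
wrist_force: [-3.9, 0.9, 9.1]
width: 0.0231
```

View pics/b4.png

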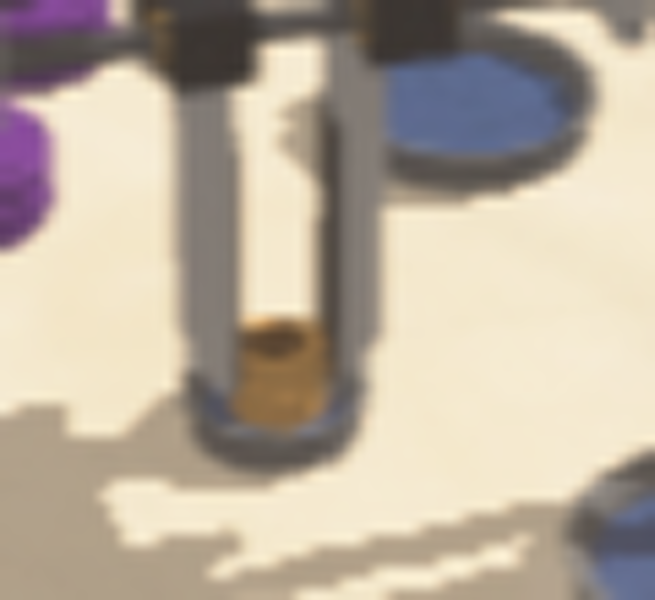

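```bash
python3 -m creep '[[0,-1.5,0,0,0,0,255],[0,-1.5,0,0,0,0,240],[0,-1.5,0,0,0,0,150],[0,-1.5,0,0,0,0,120],[0,-4,0,0,0,0,120]]'; python3 -m creep '[[0,-30,0,0,0,0,120],[0,-80,0,0,0,0,120],[0,-110,0,0,0,0,119]]'; python3 look.py side b5.png 240 200 320 260; python3 g.py 499.5 272.5 130 0
```

```text
time: 7.6
tool_pos: [0.4424, -0.1035, 0.0201]
ee_rot: [-1.57, 0.001, 0.0]
wrist_force: [-0.3, -0.2, 0.2]
width: 0.0481
time: 7.98
tool_pos: [0.4437, -0.104, 0.1331]
ee_rot: [-1.572, -0.003, 0.0]
wrist_force: [0.4, 0.4, -0.2]
width: 0.05
t 8.03 pos [ 445.7 -104.7  137.1] rpy [-9.02e+01 -5.50e-01  2.00e-02] F [ 1.3 -0.2  2.8] w 50.1
shift mm [ 53.8   6.3 377.2] turn [0.2  0.02 0.55]
```

View pics/b5.png

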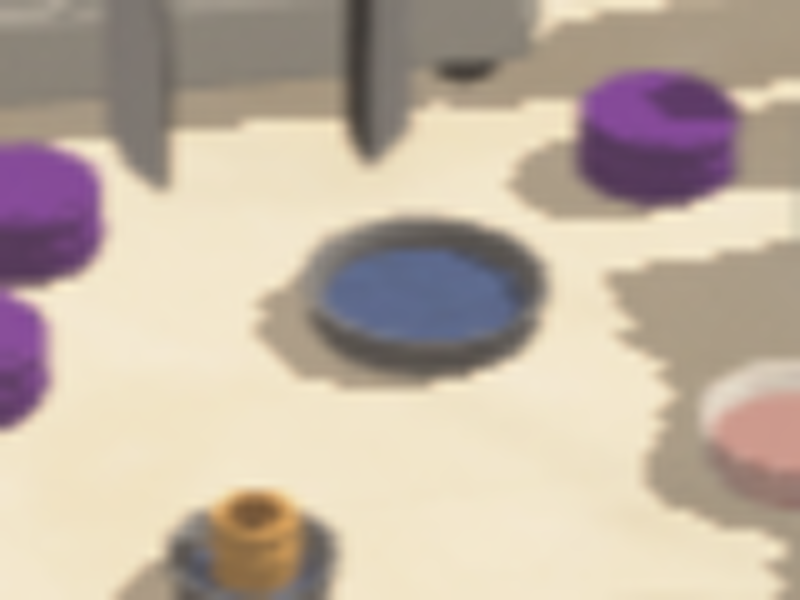

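```bash
python3 -m creep '[[8,-5,50,0,0,0,92],[17,-5,112,0,0,0,92],[26,-5,174,0,0,0,92],[35,-5,236,0,0,0,92],[44,-5,298,0,0,0,92]]';python3 -m creep '[[8,0,55,0,0,0,92],[11,5,78,0,0,0,92],[11,8,78,0,0,0,92],[11,8,78,0,0,0,92]]'; python3 g.py 499.5 272.5 94 0
```

```text
time: 8.65
tool_pos: [0.4864, 0.1957, 0.1348]
ee_rot: [-1.571, 0.0, 0.0]
wrist_force: [0.5, -0.8, 0.2]
width: 0.06
time: 9.15
tool_pos: [0.4973, 0.2701, 0.1266]
ee_rot: [-1.572, 0.002, -0.001]
wrist_force: [-0.1, -0.8, 0.3]
width: 0.0599
t 9.15 pos [497.3 270.1 126.6] rpy [-9.009e+01  9.000e-02 -6.000e-02] F [-0.1 -0.8  0.3] w 59.9
shift mm [ 2.3 32.6  2.5] turn [ 0.09 -0.06 -0.09]
```

```bash
python3 -m creep '[[1,16,1,0,0,0,92],[1,24,1,0,0,0,92],[1,30,1,0,0,0,92],[1,30,1,0,0,0,92],[1,30,1,0,0,0,92]]'; python3 g.py 499.5 272.5 94 0; python3 look.py side b6.png 210 110 300 190;  python3 g.py 499.5 272.5 94 0
```

```text
time: 9.78
tool_pos: [0.4988, 0.2728, 0.0978]
ee_rot: [-1.571, -0.001, 0.0]
wrist_force: [0.7, -0.6, 0.4]
width: 0.06
t 9.78 pos [498.8 272.8  97.8] rpy [-8.998e+01 -3.000e-02  1.000e-02] F [ 0.7 -0.6  0.4] w 60.0
shift mm [ 0.7  3.8 -0.3] turn [-0.02  0.01  0.03]
t 9.82 pos [498.9 272.9  98. ] rpy [-8.998e+01 -5.000e-02  1.000e-02] F [-0.  -0.1 -0.3] w 60.0
shift mm [ 0.6  4.  -0.4] turn [-0.02  0.01  0.05]
```

View pics/b6.png

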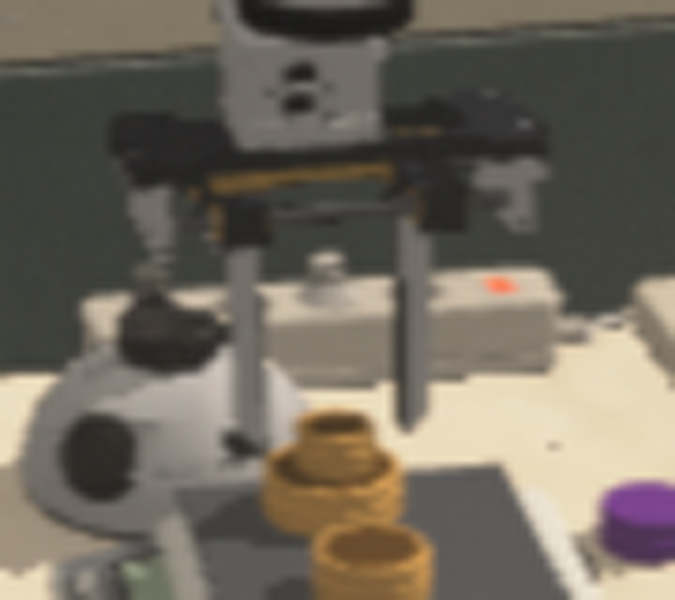

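```bash
python3 -m creep '[[0.5,4.5,0,0,0,0,92],[0.5,4.5,0,0,0,0,92],[0.5,4.5,0,0,0,0,130],[0.5,4.5,0,0,0,0,255],[0.5,4.5,0,0,0,0,255]]'; python3 -m creep '[[0,0,0,0,0,0,255],[0,0,0,0,0,0,255]]';  python3 g.py 440 -278.5 140 0
```

```text
time: 10.45
tool_pos: [0.4993, 0.2728, 0.0931]
ee_rot: [-1.571, -0.001, 0.0]
wrist_force: [1.1, 0.6, -0.1]
width: 0.0348
time: 10.7
tool_pos: [0.4993, 0.2728, 0.0931]
ee_rot: [-1.571, -0.001, 0.0]
wrist_force: [1.2, 0.1, -0.3]
width: 0.035
t 10.7 pos [499.3 272.8  93.1] rpy [-8.999e+01 -3.000e-02  1.000e-02] F [ 1.2  0.1 -0.3] w 35.0
shift mm [ -59.4  -47.  -551.3] turn [-0.01  0.01  0.03]
```

```bash
python3 -m creep '[[0,-6,0,0,0,0,255],[0,-20,-5,0,0,0,255],[-2,-38,-25,0,0,0,255],[-7,-47,-65,0,0,0,255],[-13,-47,-120,0,0,0,255]]'; python3 -m creep '[[-7,0,-60,0,0,0,255],[-14,0,-120,0,0,0,255],[-20,0,-180,0,0,0,255],[-26,0,-240,0,0,0,255],[-33,0,-300,0,0,0,255]]';  python3 g.py 440 -278.5 110 0
```

```text
time: 11.32
tool_pos: [0.4869, 0.1513, 0.1429]
ee_rot: [-1.57, -0.005, 0.002]
wrist_force: [1.4, -0.8, -0.7]
width: 0.0351
time: 11.95
tool_pos: [0.4523, -0.1502, 0.1419]
ee_rot: [-1.572, -0.003, -0.001]
wrist_force: [0.0, -0.2, -0.7]
width: 0.0351
t 11.95 pos [ 452.3 -150.2  141.9] rpy [-9.008e+01 -1.500e-01 -4.000e-02] F [ 0.  -0.2 -0.7] w 35.1
shift mm [ -12.3   32.1 -128.3] turn [ 0.08 -0.04  0.15]
```

```bash
python3 -m creep '[[-6,0,-60,0,0,0,255],[-10,20,-105,0,0,0,255],[-12,60,-127,0,0,0,255],[-12,90,-128,0,0,0,255],[-12,105,-128,0,0,0,255]]'; python3 -m creep '[[0,0,0,0,0,0,255],[0,0,0,0,0,0,255],[0,0,0,0,0,0,255]]';  python3 g.py 440 -278.5 26 0
```

```text
time: 12.58
tool_pos: [0.4397, -0.2758, 0.0343]
ee_rot: [-1.57, 0.001, -0.002]
wrist_force: [0.7, -0.0, -1.4]
width: 0.035
time: 12.95
tool_pos: [0.4423, -0.2757, 0.0367]
ee_rot: [-1.573, -0.003, 0.001]
wrist_force: [-0.7, 0.4, -1.1]
width: 0.035
t 12.95 pos [ 442.3 -275.7   36.7] rpy [-9.011e+01 -1.500e-01  5.000e-02] F [-0.7  0.4 -1.1] w 35.0
shift mm [-2.3 10.7 -2.8] turn [0.11 0.05 0.15]
```

```bash
python3 -m creep '[[-1.5,4,-2.5,0,0,0,255],[-1.5,10,-2.5,0,0,0,255],[-1.5,10,-2.5,0,0,0,255],[-1.5,10,-2.5,0,0,0,255]]';  python3 g.py 440 -278.5 18 0; python3 look.py side b7.png 240 230 330 320
```

```text
time: 13.45
tool_pos: [0.4396, -0.2777, 0.0247]
ee_rot: [-1.57, 0.0, 0.0]
wrist_force: [-0.2, -0.3, -0.9]
width: 0.035
t 13.45 pos [ 439.6 -277.7   24.7] rpy [-8.998e+01  2.000e-02  1.000e-02] F [-0.2 -0.3 -0.9] w 35.0
shift mm [ 0.4  6.7 -0.8] turn [-0.02  0.01 -0.02]
```

View pics/b7.png

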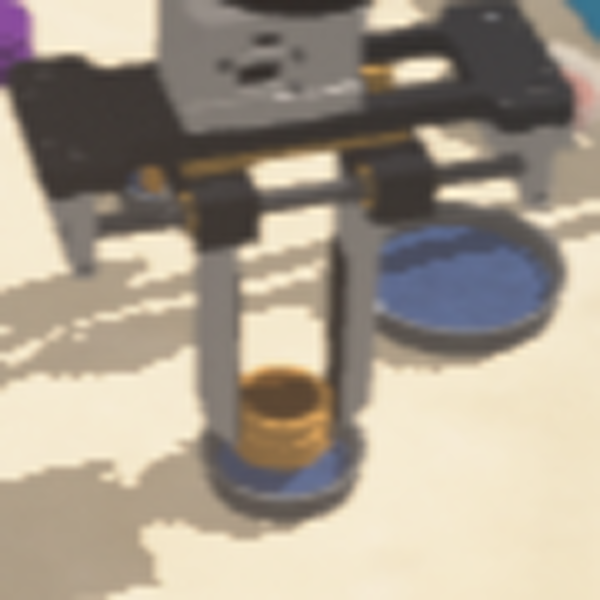

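```bash
python3 -m creep '[[0,3,0,0,0,0,255],[0,6,0,0,0,0,255],[0,6,0,0,0,0,255],[0,7,0,0,0,0,255],[0,7,0,0,0,0,255]]'; python3 -m creep '[[0,1,0,0,0,0,255],[0,1,0,0,0,0,255]]'; python3 -m creep '[[0,1,0,0,0,0,255],[0,1,0,0,0,0,255]]'
```

```text
time: 14.12
tool_pos: [0.4397, -0.2778, 0.0179]
ee_rot: [-1.571, -0.0, 0.0]
wrist_force: [-0.2, -0.2, -0.2]
width: 0.0352
time: 14.38
tool_pos: [0.4397, -0.2777, 0.0169]
ee_rot: [-1.571, 0.0, 0.0]
wrist_force: [-0.5, 0.0, -0.5]
width: 0.0348
time: 14.62
tool_pos: [0.4398, -0.2778, 0.0161]
ee_rot: [-1.571, -0.0, 0.0]
wrist_force: [0.8, 0.3, -0.6]
width: 0.0349
```

```bash
python3 -m creep '[[0,1,0,0,0,0,255],[0,1,0,0,0,0,255]]'
```

```text
time: 14.88
tool_pos: [0.4398, -0.2779, 0.0161]
ee_rot: [-1.571, -0.0, 0.0]
wrist_force: [-2.1, 2.0, 5.4]
width: 0.0348
```

Seated contact. Release and go on to the 200 weight.

```bash
python3 -m creep '[[0,-1,0,0,0,0,255],[0,-1,0,0,0,0,240],[0,-1,0,0,0,0,120],[0,-1,0,0,0,0,92],[0,-4,0,0,0,0,92]]'; python3 -m creep '[[0,-30,0,0,0,0,92],[0,-80,0,0,0,0,60],[2,-110,25,0,0,0,60],[8,-110,80,0,0,0,60],[15,-110,140,0,0,0,60]]'; python3 look.py side b8.png 230 220 330 310; python3 g.py 496.5 190.5 120 0
```

```text
time: 15.5
tool_pos: [0.4395, -0.2776, 0.0186]
ee_rot: [-1.57, 0.001, 0.0]
wrist_force: [0.1, 0.2, 0.5]
width: 0.0588
time: 16.12
tool_pos: [0.4552, -0.137, 0.13]
ee_rot: [-1.571, -0.002, -0.002]
wrist_force: [0.7, 0.1, 0.4]
width: 0.0718
t 16.18 pos [ 455.3 -129.3  129.6] rpy [-89.62  -0.11   0.31] F [-0.1  4.9 -0.8] w 72.0
shift mm [ 42.9  11.8 319.5] turn [-0.38  0.31  0.11]
```

View pics/b8.png

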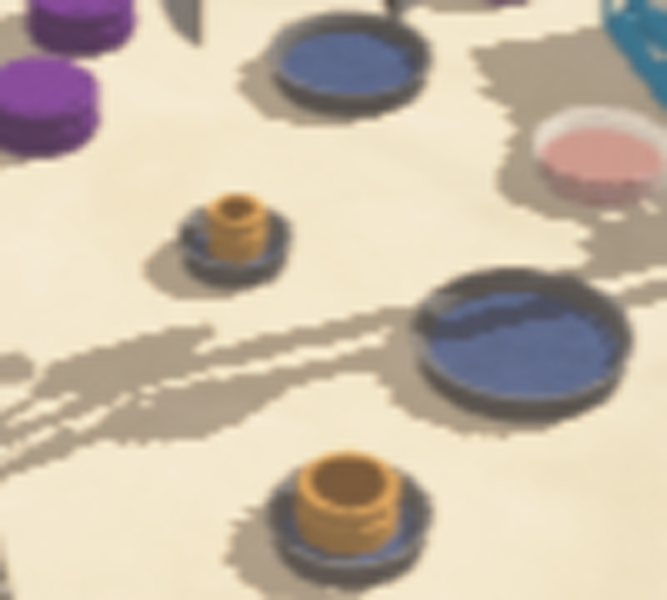

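```bash
python3 -m creep '[[8,0,60,0,0,0,60],[16,0,122,0,0,0,60],[24,0,184,0,0,0,60],[32,0,246,0,0,0,60],[40,0,295,0,0,0,60]]'; python3 -m creep '[[2,0,20,0,0,0,60],[2,15,20,0,0,0,60],[2,25,20,0,0,0,60],[2,25,20,0,0,0,60],[2,25,20,0,0,0,60]]';python3 g.py 496.5 190 80 0; python3 look.py top b9.png 120 150 260 290; python3 g.py 496.5 190 80 0
```

```text
time: 16.8
tool_pos: [0.4947, 0.1595, 0.1293]
ee_rot: [-1.571, -0.001, 0.002]
wrist_force: [0.4, -0.3, 0.7]
width: 0.0721
time: 17.42
tool_pos: [0.4968, 0.1761, 0.104]
ee_rot: [-1.571, -0.0, -0.002]
wrist_force: [0.9, 0.2, 0.8]
width: 0.0719
t 17.43 pos [496.8 176.1 104. ] rpy [-9.001e+01 -0.000e+00 -9.000e-02] F [0.9 0.2 0.8] w 71.9
shift mm [-0.3 24.  13.9] turn [ 0.01 -0.09  0.  ]
t 17.48 pos [497.  176.4 104.4] rpy [-8.999e+01 -4.000e-02 -7.000e-02] F [ 1.2 -0.4  0. ] w 71.9
shift mm [-0.5 24.4 13.6] turn [-0.01 -0.07  0.04]
```

View pics/b9.png

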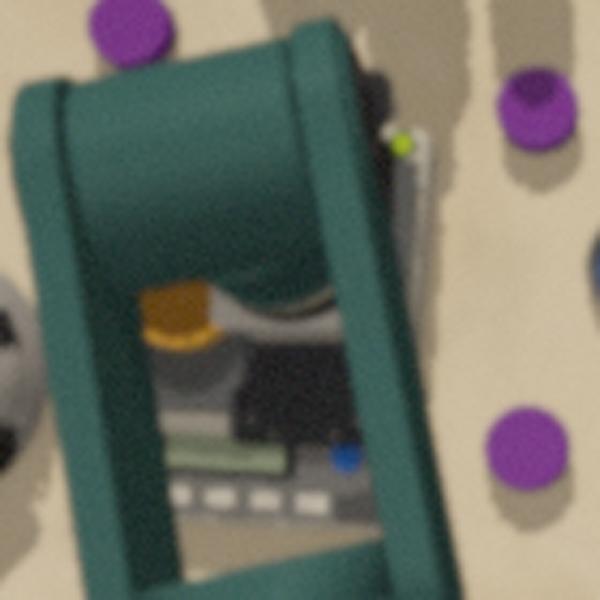

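```bash
python3 -m creep '[[0,0,13.5,0,0,0,60],[0,12,13.5,0,0,0,60],[0,24,13.5,0,0,0,60],[0,24,13.5,0,0,0,60],[0,24,13.5,0,0,0,60]]';python3 g.py 496.5 190 72 0
```

```text
time: 18.1
tool_pos: [0.4965, 0.1907, 0.0797]
ee_rot: [-1.571, 0.0, 0.0]
wrist_force: [0.2, -0.5, 0.7]
width: 0.0718
t 18.1 pos [496.5 190.7  79.7] rpy [-9.001e+01  2.000e-02  1.000e-02] F [ 0.2 -0.5  0.7] w 71.8
shift mm [-0.   7.7 -0.7] turn [ 0.01  0.01 -0.02]
```

```bash
python3 -m creep '[[0,4,-0.5,0,0,0,60],[0,8,-0.5,0,0,0,60],[0,8,-0.5,0,0,0,90],[0,8,-0.5,0,0,0,255],[0,8,-0.5,0,0,0,255]]'; python3 -m creep '[[0,0,0,0,0,0,255],[0,0,0,0,0,0,255]]';python3 g.py 524 18 120 0; python3 -m creep '[[0,-5,0,0,0,0,255],[0,-15,0,0,0,0,255],[0,-30,0,0,0,0,255],[0,-45,0,0,0,0,255],[0,-50,0,0,0,0,255]]'; python3 look.py side b10.png 210 110 300 190; python3 g.py 524 18 120 0
```

```text
time: 18.73
tool_pos: [0.4968, 0.1903, 0.0721]
ee_rot: [-1.571, -0.0, 0.0]
wrist_force: [0.9, -0.8, 0.4]
width: 0.0492
time: 18.98
tool_pos: [0.4968, 0.1903, 0.0721]
ee_rot: [-1.571, -0.001, 0.0]
wrist_force: [0.4, 0.1, -0.1]
width: 0.0494
t 18.98 pos [496.8 190.3  72.1] rpy [-8.999e+01 -3.000e-02  1.000e-02] F [ 0.4  0.1 -0.1] w 49.4
shift mm [  27.2  -47.9 -172.3] turn [-0.01  0.01  0.03]
time: 19.6
tool_pos: [0.4977, 0.1906, 0.1243]
ee_rot: [-1.57, -0.004, 0.0]
wrist_force: [-0.1, -0.0, -2.8]
width: 0.0493
t 19.65 pos [497.6 190.5 124.2] rpy [-8.995e+01 -1.900e-01  2.000e-02] F [ 0.5 -0.1 -1.2] w 49.1
shift mm [  26.3    4.1 -172.5] turn [-0.06  0.02  0.19]
```

View pics/b10.png

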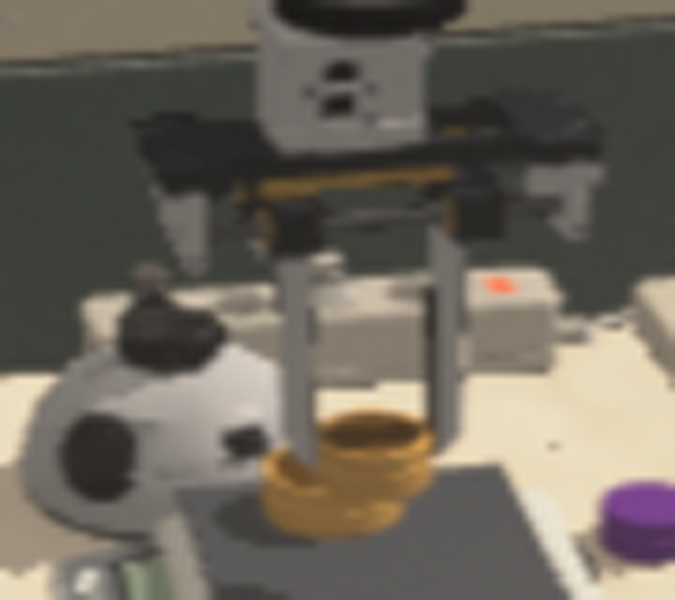

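```bash
python3 -m creep '[[4,0,-30,0,0,0,255],[11,0,-80,0,0,0,255],[19,0,-130,0,0,0,255],[25,0,-162,0,0,0,255],[26,10,-173,0,0,0,255]]'; python3 -m creep '[[0,20,0,0,0,0,255],[0,45,0,0,0,0,255],[0,65,0,0,0,0,255],[0,80,0,0,0,0,255],[0,80,0,0,0,0,255]]';python3 -m creep '[[0,0,0,0,0,0,255],[0,0,0,0,0,0,255]]';python3 g.py 524 18 27 0
```

```text
time: 20.27
tool_pos: [0.5234, 0.0157, 0.1122]
ee_rot: [-1.571, -0.002, -0.002]
wrist_force: [0.0, -0.4, -2.4]
width: 0.0491
time: 20.9
tool_pos: [0.5211, 0.018, 0.0301]
ee_rot: [-1.57, 0.004, 0.001]
wrist_force: [0.8, 0.5, -2.2]
width: 0.0491
time: 21.15
tool_pos: [0.5236, 0.0173, 0.0331]
ee_rot: [-1.571, -0.002, 0.0]
wrist_force: [0.6, -0.7, -2.3]
width: 0.0489
t 21.15 pos [523.6  17.3  33.1] rpy [-9.0e+01 -1.3e-01  2.0e-02] F [ 0.6 -0.7 -2.3] w 48.9
shift mm [0.4 6.1 0.7] turn [0.   0.02 0.13]
```

```bash
python3 -m creep '[[1,3,1,0,0,0,255],[1,6,1,0,0,0,255],[1,6,1,0,0,0,255],[1,6,1,0,0,0,255]]';python3 g.py 524 18 18 0; python3 look.py side b11.png 240 170 330 250
```

```text
time: 21.65
tool_pos: [0.5236, 0.0182, 0.0259]
ee_rot: [-1.571, 0.0, 0.0]
wrist_force: [0.4, 0.4, -1.6]
width: 0.049
t 21.65 pos [523.6  18.2  25.9] rpy [-9.e+01  1.e-02  1.e-02] F [ 0.4  0.4 -1.6] w 49.0
shift mm [ 0.4  7.9 -0.2] turn [-0.    0.01 -0.01]
```

View pics/b11.png

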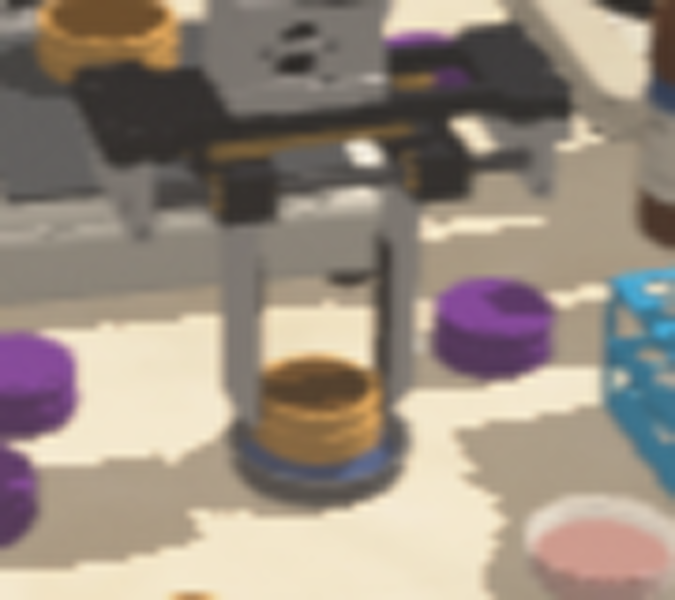

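```bash
python3 -m creep '[[0.5,3,0,0,0,0,255],[0.5,6,0,0,0,0,255],[0.5,7,0,0,0,0,255],[0.5,8,0,0,0,0,255],[0.5,8,0,0,0,0,255]]';python3 -m creep '[[0,1,0,0,0,0,255],[0,1,0,0,0,0,255]]'; python3 -m creep '[[0,1,0,0,0,0,255],[0,1,0,0,0,0,255]]'
```

```text
time: 22.32
tool_pos: [0.5241, 0.0182, 0.0179]
ee_rot: [-1.571, 0.0, 0.0]
wrist_force: [-0.2, 0.1, -1.2]
width: 0.0487
time: 22.58
tool_pos: [0.5244, 0.0183, 0.0172]
ee_rot: [-1.571, -0.001, 0.0]
wrist_force: [0.2, 0.2, -1.2]
width: 0.049
time: 22.82
tool_pos: [0.5244, 0.0182, 0.0171]
ee_rot: [-1.571, -0.001, 0.0]
wrist_force: [-2.7, 0.2, 5.1]
width: 0.0491
```

```bash
python3 -m creep '[[0,-1,0,0,0,0,255],[0,-1,0,0,0,0,235],[0,-1,0,0,0,0,100],[0,-1,0,0,0,0,60],[0,-4,0,0,0,0,60]]'; python3 -m creep '[[0,-30,0,0,0,0,60],[0,-80,0,0,0,0,27],[-3,-105,35,0,0,0,27],[-10,-105,95,0,0,0,27],[-17,-105,155,0,0,0,27]]'; python3 look.py side b12.png 240 180 330 260; python3 look.py top b13.png 240 170 410 280; python3 g.py 499 274 110 0
```

```text
time: 23.45
tool_pos: [0.5239, 0.0183, 0.0196]
ee_rot: [-1.571, 0.001, 0.0]
wrist_force: [0.2, -0.8, -0.4]
width: 0.0712
time: 24.08
tool_pos: [0.5075, 0.1746, 0.126]
ee_rot: [-1.57, -0.002, -0.001]
wrist_force: [0.4, 0.5, 0.1]
width: 0.0841
t 24.18 pos [506.  178.5 125.3] rpy [-8.984e+01 -1.000e-02  4.200e-01] F [ 0.6 -1.   0.3] w 84.0
shift mm [-6.3 15.6 95.5] turn [-0.16  0.42  0.01]
```

View pics/b13.png

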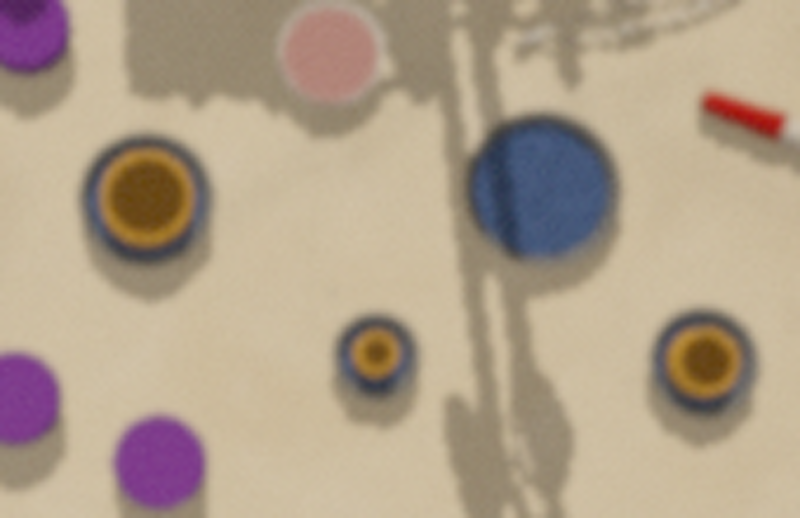

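```bash
python3 -m creep '[[-4,0,50,0,0,0,27],[-6,0,95,0,0,0,27],[-6,10,95,0,0,0,27],[-6,30,95,0,0,0,27],[-6,38,95,0,0,0,27]]'; python3 -m creep '[[0,0,0,0,0,0,27],[0,0,0,0,0,0,27],[0,0,0,0,0,0,27]]';python3 g.py 499 274 72 0; python3 look.py side b14.png 210 110 300 190
```

```text
time: 24.8
tool_pos: [0.5004, 0.2664, 0.0851]
ee_rot: [-1.573, 0.003, -0.001]
wrist_force: [0.2, 0.1, 0.3]
width: 0.0839
time: 25.18
tool_pos: [0.5017, 0.2682, 0.0879]
ee_rot: [-1.57, -0.002, -0.0]
wrist_force: [-0.0, 0.8, 0.2]
width: 0.084
t 25.18 pos [501.7 268.2  87.9] rpy [-8.996e+01 -9.000e-02 -1.000e-02] F [-0.   0.8  0.2] w 84.0
shift mm [-2.8 15.9  5.8] turn [-0.04 -0.01  0.09]
```

View pics/b14.png

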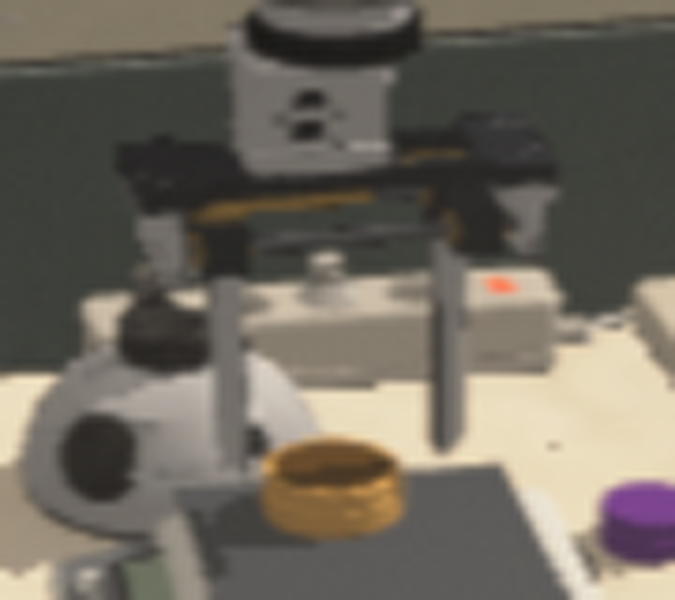

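```bash
python3 -m creep '[[-2,0,6,0,0,0,27],[-2,6,6,0,0,0,27],[-2,15,6,0,0,0,27],[-2,15,6,0,0,0,27],[-2,15,6,0,0,0,27]]'; python3 g.py 499 274 72 0
```

```text
time: 25.85
tool_pos: [0.499, 0.2742, 0.0717]
ee_rot: [-1.571, 0.0, 0.0]
wrist_force: [0.3, -0.7, -0.6]
width: 0.084
t 25.85 pos [499.  274.2  71.7] rpy [-9.001e+01  2.000e-02  1.000e-02] F [ 0.3 -0.7 -0.6] w 84.0
shift mm [-0.  -0.3 -0.2] turn [ 0.01  0.01 -0.02]
```

```bash
python3 -m creep '[[0,0,0,0,0,0,60],[0,0,0,0,0,0,255],[0,0,0,0,0,0,255],[0,0,0,0,0,0,255],[0,0,0,0,0,0,255]]'; python3 -m creep '[[0,-3,0,0,0,0,255],[0,-10,0,0,0,0,255],[0,-20,0,0,0,0,255],[0,-30,0,0,0,0,255],[0,-35,0,0,0,0,255]]';python3 look.py side b15.png 210 110 300 190; python3 g.py 533 -193.5 120 0
```

```text
time: 26.48
tool_pos: [0.4994, 0.2743, 0.0722]
ee_rot: [-1.571, -0.001, 0.0]
wrist_force: [1.1, 0.3, 1.3]
width: 0.0608
time: 27.1
tool_pos: [0.4997, 0.2745, 0.1084]
ee_rot: [-1.57, -0.002, 0.0]
wrist_force: [0.6, 0.2, -4.8]
width: 0.0613
t 27.15 pos [499.9 274.6 108.8] rpy [-8.994e+01 -1.400e-01  1.000e-02] F [-0.2  0.3 -4.1] w 61.2
shift mm [  33.1  -11.6 -468.1] turn [-0.06  0.01  0.14]
```

View pics/b15.png

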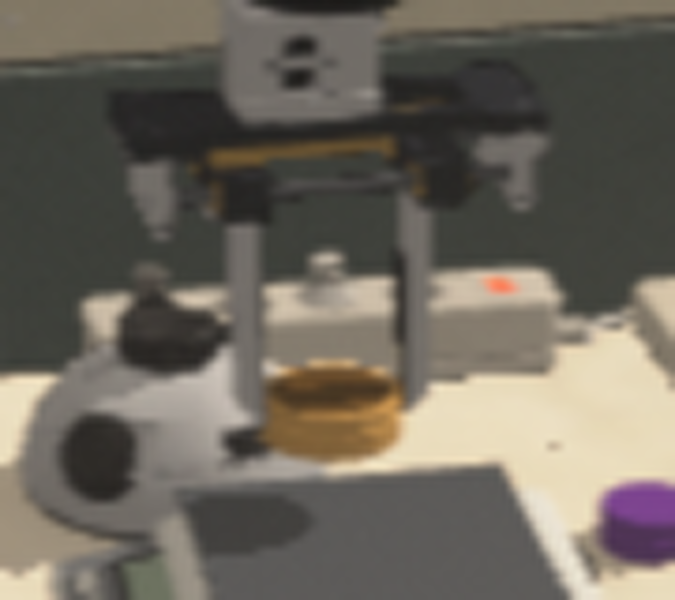

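```bash
python3 -m creep '[[2,-4,-15,0,0,0,255],[4,-8,-45,0,0,0,255],[7,-11,-90,0,0,0,255],[10,-11,-138,0,0,0,255],[13,-11,-186,0,0,0,255]]'; python3 -m creep '[[3,0,-48,0,0,0,255],[7,0,-96,0,0,0,255],[10,0,-144,0,0,0,255],[14,0,-190,0,0,0,255],[17,0,-230,0,0,0,255]]'; python3 g.py 533 -193.5 60 0
```

```text
time: 27.78
tool_pos: [0.5118, 0.0858, 0.1179]
ee_rot: [-1.571, 0.0, 0.0]
wrist_force: [0.3, -0.4, -5.5]
width: 0.0615
time: 28.4
tool_pos: [0.5283, -0.1444, 0.1178]
ee_rot: [-1.571, 0.001, -0.001]
wrist_force: [0.2, -0.1, -5.2]
width: 0.0615
t 28.4 pos [ 528.3 -144.4  117.8] rpy [-9.002e+01  3.000e-02 -7.000e-02] F [ 0.2 -0.1 -5.2] w 61.5
shift mm [  4.8  57.9 -49. ] turn [ 0.02 -0.07 -0.03]
```

```bash
python3 -m creep '[[3,0,-28,0,0,0,255],[5,10,-45,0,0,0,255],[5,30,-49,0,0,0,255],[5,50,-49,0,0,0,255],[5,65,-49,0,0,0,255]]'; python3 -m creep '[[0,10,0,0,0,0,255],[0,18,0,0,0,0,255],[0,18,0,0,0,0,255],[0,18,0,0,0,0,255]]'; python3 g.py 533 -194 27 0;
```

```text
time: 29.02
tool_pos: [0.5331, -0.1903, 0.051]
ee_rot: [-1.569, 0.002, 0.0]
wrist_force: [0.9, 0.4, -4.3]
width: 0.0613
time: 29.52
tool_pos: [0.5348, -0.1909, 0.0357]
ee_rot: [-1.571, -0.001, 0.0]
wrist_force: [-0.1, -0.7, -4.7]
width: 0.0611
t 29.52 pos [ 534.8 -190.9   35.7] rpy [-9.003e+01 -8.000e-02  2.000e-02] F [-0.1 -0.7 -4.7] w 61.1
shift mm [-1.8  8.7 -3.1] turn [0.03 0.02 0.08]
```

```bash
python3 -m creep '[[-1.5,4,-3,0,0,0,255],[-1.5,9,-3,0,0,0,255],[-1.5,9,-3,0,0,0,255],[-1.5,9,-3,0,0,0,255]]'; python3 g.py 533 -194 18 0;python3 look.py side b16.png 270 210 360 300
```

```text
time: 30.02
tool_pos: [0.5327, -0.1937, 0.0259]
ee_rot: [-1.571, 0.0, 0.0]
wrist_force: [-0.5, -0.7, -5.5]
width: 0.0612
t 30.02 pos [ 532.7 -193.7   25.9] rpy [-8.999e+01  0.000e+00  1.000e-02] F [-0.5 -0.7 -5.5] w 61.2
shift mm [ 0.3  7.9 -0.3] turn [-0.01  0.01 -0.  ]
```

View pics/b16.png

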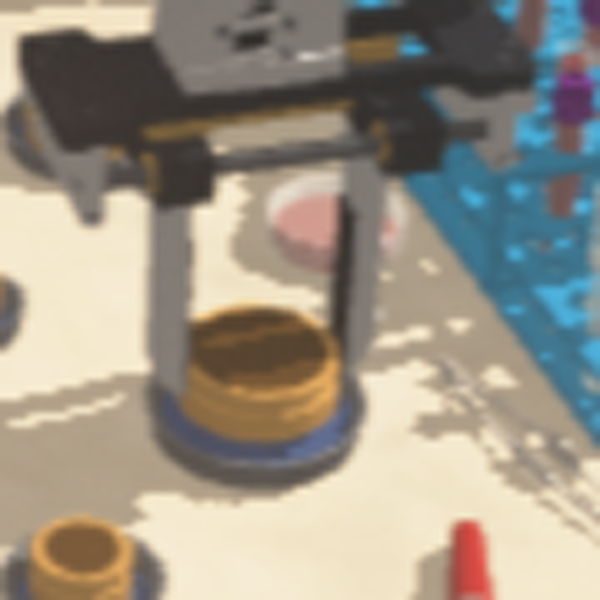

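```bash
python3 -m creep '[[0,3,0,0,0,0,255],[0,6,0,0,0,0,255],[0,7,0,0,0,0,255],[0,8,0,0,0,0,255],[0,8,0,0,0,0,255]]';python3 -m creep '[[0,1,0,0,0,0,255],[0,1,0,0,0,0,255]]'; python3 -m creep '[[0,1,0,0,0,0,255],[0,1,0,0,0,0,255]]'
```

```text
time: 30.7
tool_pos: [0.5327, -0.1937, 0.0179]
ee_rot: [-1.571, 0.0, 0.0]
wrist_force: [-0.5, -0.1, -4.9]
width: 0.0613
time: 30.95
tool_pos: [0.5329, -0.1938, 0.0173]
ee_rot: [-1.571, -0.001, 0.0]
wrist_force: [0.2, 0.2, -3.6]
width: 0.0612
time: 31.2
tool_pos: [0.5329, -0.1939, 0.0172]
ee_rot: [-1.571, -0.001, 0.0]
wrist_force: [-3.6, 2.0, 4.4]
width: 0.0616
```

```bash
python3 -m creep '[[0,-1,0,0,0,0,255],[0,-1,0,0,0,0,225],[0,-1,0,0,0,0,60],[0,-1,0,0,0,0,27],[0,-4,0,0,0,0,27]]'; python3 -m creep '[[0,-30,0,0,0,0,27],[0,-80,0,0,0,0,27],[-20,-130,20,0,0,0,27],[-40,-150,80,0,0,0,27],[-40,-150,140,0,0,0,27]]';python3 -m creep '[[0,0,60,0,0,0,27],[0,0,120,0,0,0,27],[0,0,160,0,0,0,27],[0,0,160,0,0,0,27],[0,0,160,0,0,0,27]]'; python3 look.py side b17.png 240 190 360 280; python3 look.py top b18.png 240 170 410 280
```

```text
time: 31.82
tool_pos: [0.5328, -0.1938, 0.0198]
ee_rot: [-1.571, 0.0, 0.0]
wrist_force: [0.3, -0.6, -0.2]
width: 0.0834
time: 32.45
tool_pos: [0.4934, -0.0544, 0.1732]
ee_rot: [-1.572, -0.006, -0.003]
wrist_force: [1.3, 0.8, -0.1]
width: 0.0841
time: 33.08
tool_pos: [0.4928, 0.1047, 0.1701]
ee_rot: [-1.571, -0.0, 0.0]
wrist_force: [-0.8, -0.8, -0.2]
width: 0.0839
```

View pics/b17.png

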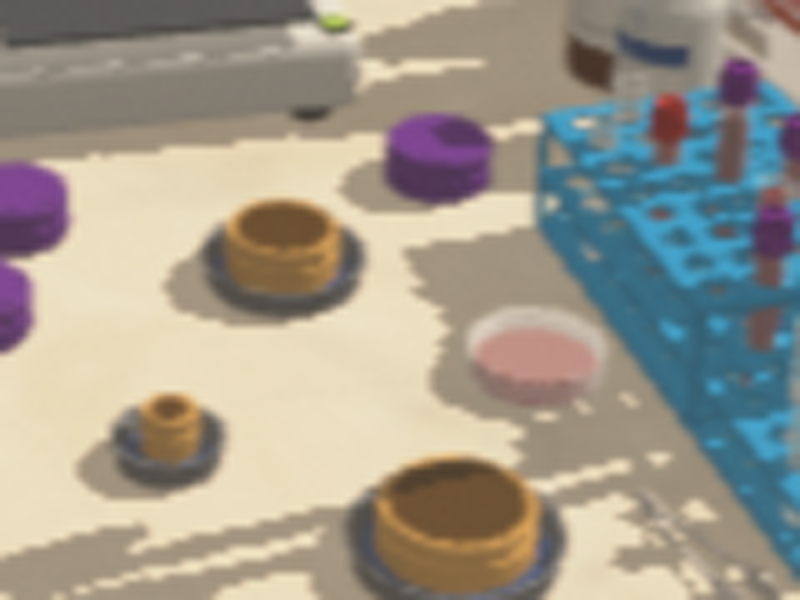

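View pics/b18.png

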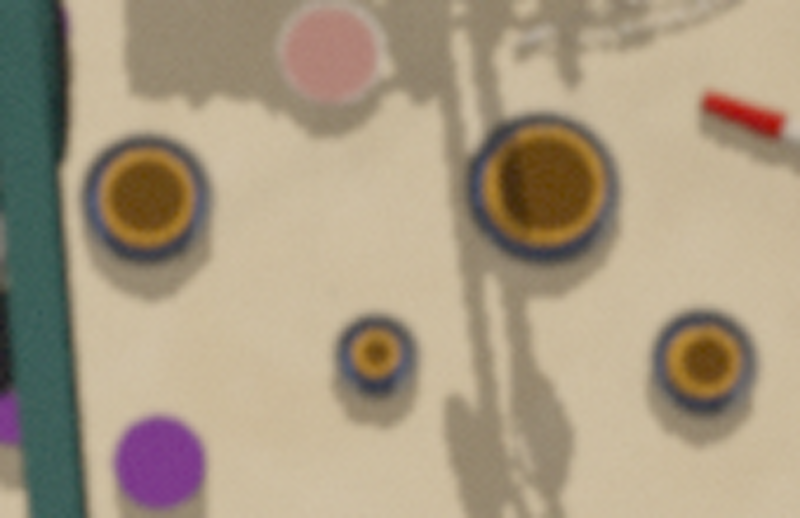

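```bash
python3 -m creep '[[0,0,0,0,0,0,27],[0,0,0,0,0,0,27],[0,0,0,0,0,0,27]]'; python3 -c "
from bench import robot
print(robot.close_job())"
```

```text
time: 33.55
tool_pos: [0.4927, 0.1048, 0.17]
ee_rot: [-1.571, -0.0, -0.001]
wrist_force: [0.4, 1.3, -0.3]
width: 0.0842
the job is handed in; nothing more can be done
None
```

All four check weights are back in the pots of their own size, in the order 50, 100, 200 and 500 g. I handed the job in at about 33.5 s; it reported no verdict.

- **Setting down:** Each weight was lowered in 1 mm steps until the wrist force showed it resting on the felt. I then eased off and opened the fingers.
- **Last pictures:** The side and top views show every weight level and centred in its pot by eye, within about 1–2 mm. I did not measure the final offsets numerically. The pan was seen bare as the last weight was lifted off it, and the pink dish appears at the same place as before.
- **Arm:** It ended hovering open at 170 mm height, with wrist force near zero.
- **Disagreements:**
  - The side-camera fits of the pots differed from the top-camera ones by up to about 7 mm. The side view hides part of the felt, so I relied mainly on the top view.
  - The detectors and the top fits differed by up to about 4 mm.
  - The 50 g weight seated with the tool about 2 mm higher than I had worked out. The picture then showed it resting on the felt.

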